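Plug the test gauge into the push-in fitting and open its valve

ROBOT

A 7-joint arm with a two-finger parallel gripper is mounted at the origin on the work surface. World frame = base frame: x ahead of the robot, y to its left, z up, the work surface at z = 0. Lengths are in mm, angles in rad, forces in N, time in s.
With the tool pointing down it reaches from about 400 to 750 mm from the base axis. Payload 19.5 kg.
Tool frame: the origin (TCP) lies midway between the tips of the shut fingers; the grasp point (between the pads) lies 19 mm behind it; z points along the fingers, x is the direction in which the jaws open and shut, and the axes are right-handed (so a half turn about z gives the same grasp; the last joint's range is limited). The gripper opens to 85 mm and grips with 20 to 120 N. Pads are 22 mm wide; open, the fingers measure 114 mm over their backs; the gripper's body (76 mm by 85 mm) begins 54 mm behind the grasp point. The pads swing forward as they close: fully open they stand 13 mm farther back than shut.
Start: joints at [1.306, 0.707, -0.028, 1.485, 0.022, 0.951, -0.075], TCP at [127.048, -560.762, 231.268] pointing down, gripper open.
Joint ranges: [-2.71, 2.71], [-0.32, 2.16], [-1.57, 1.52], [0, 2.45], [-1.46, 4.6], [0, 2.02], [-2.83, 2.83]. Speed limits (rad/s): [1.89, 1.89, 2.57, 2.57, 3.01, 3.01, 3.01].

INTERFACE

Orientations are given as a rotation vector (axis times angle).
In Python, from rig import observe, cams, arm, models gives the robot as it stands. The module is installed in compiled form; this text tells all that it offers.
- The arm moves only by the shell command python3 -m crank 'ROWS' [FORCE]. ROWS is JSON, a list that holds one entry, the list of rows, each a list of 7 numbers: the gripper command: -1 is fully open, 1 is shut, values between are in proportion, then the shift along the tool's x, y, z in m, then the turn, a rotation vector about the tool's x, y, z in rad. In form: [[[gripper, tx, ty, tz, wx, wy, wz], ...]]. A call has 1 to 10 rows; each row is the pose to reach, as a shift and turn from the pose commanded when the call began, along the tool's axes at that moment; what a row does not reach only later rows make up. A row lasts 1/8 s, in which the tool goes at most 62.5 mm and 10.7 degrees, less where a joint would pass 70% of its speed; a pose out of reach is approached as far as the arm can. A call with a gripper value outside its range is refused whole. The fingers move at their own pace and stop on an object; FORCE is the grip in N (left out, the last holds). Time passes only in rows, so rows that repeat a pose let the fingers close. It gives the time, the measured TCP pose, the force and the opening at its end, in the units of the state.
- observe(): the state, without advancing time (a new reading comes with each control period).
- cams.camera(name): name is "side" or "top"; returns a dict with "pixels" (384x512x3 uint8, red, green, blue), "fx", "fy", "cx", "cy" (pixels), "world_from_camera" (4x4, takes a point from camera to world coordinates). Camera axes: x right, y down, z forward; pixel columns grow to the right and rows downward; lengths in mm; the calibration is good to about 2 mm. A picture is of the moment at which its call begins. There is no depth.
- arm.finish_job(): hands the job in, once; it reports no verdict.
Trained networks look in a picture, given as the dict that the camera call returned (one of the last four; its "shot" number tells which), for a name from the list of things; names that differ only in an ending like _2 or _b are one class to them, and where a whole thing is asked for, a point or a joint stands for the part that bears it (a point fixed in the world has none). Each returns a list of dicts, best first, with "confidence" (0 to 1); they miss things now and then, are a little off and sometimes report something else, mostly with a low value. They report only what shows in the picture. A call takes as long as a camera call. They do not tell look-alikes from the thing itself.
- models.search_frame(picture, target): "extent" ([left, top, width, height] in pixels, round what is visible of it).
- models.landmark_of(picture, target): "centre" ([row, column] in pixels: a listed point, or the origin of a listed thing).
The state is a dict: "clock": time; "joint_positions": joint angles; "joint_vel": joint speeds; "effort": joint torques, N m; "position": TCP position; "orientation": TCP orientation; "contact_force": force on the tool from outside, world axes, zero at the start; "wrist_torque": the same for the moment, N m; "opening": finger opening in mm.
Only numpy, scipy, OpenCV 4.12 (cv2) and the standard library are available. Lean on these libraries where they do the work, as an engineer would, in place of code of your own. Each camera call takes 0.05 s, during which the arm holds its last target. There are 200 camera calls.

TASK

Take the round dial gauge out of the rack and push its tube straight down into the larger push-in fitting on the manifold, past the grip and on until it is fully home against the stop inside, pushing no harder than about 30 N. Only then let go of the gauge and swing the valve lever all the way over, away from its shut side, so that the gauge is open to the manifold. Leave the sensor in the rack and everything else on the bench undisturbed.

Things in the scene. Friction and masses are not known exactly. Their poses are not given: they have to be found in the camera images.
- gauge_dial (a point): centre of the loose round gauge's dial housing, half-way through it: grasp here. A dark steel drum 54 mm in diameter, 26 mm thick, axis level (this point's x; white dial face to -x), about 0.2 kg. Under it a brass neck and a round brass flange, 30 mm across, underside 37 mm below this point, resting on the rack's top in one of its two holes; then a tube down to 95 mm below this point.
- tube_end (a point): centre of the lower end of the gauge's tube, z up along the tube: straight plain steel, 14 mm in diameter, 58 mm long below the flange, its end rounded (ball nose of 7 mm radius; this point is the very tip). 95 mm straight below gauge_dial, same axes
- fitting_mouth (a point): centre of the open mouth, at the top of the larger of the two push-in fittings on the manifold: upright brass body, black release collar 38 mm across, mouth 82 mm above the bench, z up along the bore. The mouth is a funnel 6 mm deep, from 23 mm to 16 mm across; the bore below is 16 mm across, 1 mm of play all round the tube. Firmly fixed
- fitting: the same fitting, origin 52 mm below its mouth. Sprung jaws inside (the grip) resist the nose first, 8 to 36 mm below the mouth: 10 to 20 N in motion, under 7 N when halted; then the tube slides 10 mm more under 12 N, held by friction. The hard stop (core_stop, on the axis), where the tube's end is home, is 24 to 46 mm below the mouth, different each time, unseen: it must be felt
- small_fitting_top (a point): centre of the top of the other, smaller push-in fitting (collar 27 mm across, 9 mm bore, top 63.5 mm above the bench), not to be used; the two fittings may change places on the manifold
- valve (a joint): valve lever, rad: 0 is shut (leaning back to the manifold's -x side), 1.0 is its end stop, fully open (leaning to the manifold's +x side). It stays where it is left and moves under about 1 N at its ball.
- valve_tip (a point): centre of the lever's black ball (26 mm across) on a 10 mm rod, 70 mm from the hinge, whose axis lies along the manifold's y, 52 mm above the bench. It swings from 34 mm on the manifold's -x side of the hinge (joint 0) to 34 mm on its +x side (joint 1.0); ball centre 113 mm above the bench at either end, 122 mm half-way
- manifold: fixed aluminium block 90 mm (x) by 260 mm (y) by 30 mm high, origin at the centre of its underside on the bench; its top carries the two fittings, at y = -3 mm and y = +80 mm in its own frame, and at y = -95 mm the valve lever
- rack: fixed grey rack 90 mm (x) by 200 mm (y), top 68 mm above the bench, origin at the centre of its underside; two 22 mm holes at y = -45 and +45 mm hold the gauge and the sensor, in either order
- sensor_mid (a point): centre of the square grey body (34 by 34 by 44 mm) of the loose pressure sensor that stands in the other hole of the rack: leave it there
- coupling: small loose brass coupling standing upright, 22 mm across, 34 mm high, origin under its centre: leave alone
- screwdriver_grip (a point): handle of a loose screwdriver lying on the bench: leave alone
- jar: small loose closed jar, 48 mm across, 60 mm high, origin under its centre: leave alone
- wrench_grip (a point): handle of a loose wrench lying on the bench: leave alone
There are look-alikes about, which are no part of the job. Leave any green look-alike of the part that bears gauge_dial alone.

How it is judged (in metres and radians):
On the way, in this order (a step that is already met when the one before it is completed fails the run):
1. the gauge's tube is fully home in the larger fitting, its end on the inside stop, with the valve still shut (z of tube_end in the frame of core_stop below 0.0015 m and horizontal distance between tube_end and core_stop below 0.003 m and angle between gauge_dial's own z axis and vertical below 0.1 rad and value of joint valve below 0.3 rad), for 0.2 s.
2. the valve lever is fully over, open (value of joint valve above 0.88 rad), for 0.2 s.
At the end, for the whole second after the job is handed in: the gauge stands upright (within 6 degrees) in the larger fitting with its tube's end on the inside stop (within 1.5 mm in depth), let go and at rest; the valve lever is over to at least 0.88 rad; the sensor stands within 20 mm of its start in the rack (z of tube_end in the frame of core_stop below 0.0015 m and horizontal distance between tube_end and core_stop below 0.003 m and angle between gauge_dial's own z axis and vertical below 0.1 rad and value of joint valve above 0.88 rad and linear speed of gauge below 0.01 m/s and distance of sensor_mid from where it was at the start of the episode below 0.02 m); the robot touches nothing.
It fails at once if the gauge is pressed with more than 50 N (impact included) against the stop inside the fitting, or wedged in it with more than 60 N (contact force between gauge and fitting above 60 N or contact force between gauge and core above 50 N).
It fails at once if the gauge is rammed with more than 45 N into the smaller fitting, the manifold or the rack (contact force between gauge and small_fitting above 45 N or contact force between gauge and manifold above 45 N or contact force between gauge and rack above 45 N).
It fails at once if a bystander is moved more than 20 mm (distance of any of sensor_mid, coupling, jar, screwdriver_grip, wrench_grip from where it was at the start of the episode above 0.02 m).
It also fails if it takes over 72 s, if anything falls off the work surface, if the arm or the gripper's body presses on something with over 40 N, if the wrist force passes 120 N, or if a joint passes its speed limit or range.

## Working session

There is one attempt and no reset: what is moved stays moved. The work goes in short steps, Python scripts to look and compute and a shell command to move; the robot and the scene stay as the last step left them, time stands still between calls to the robot, and variables do not carry over. Pictures are saved under pics/ and viewed, on a budget of 10 in all, crops included, one or two more only if the job needs it, and the job is handed in when it is done.

```bash
mkdir -p pics; cat > h.py <<'E'
import numpy as np, cv2
from rig import observe, cams, arm, models
def save(p,f,crop=None,s=1):
    im=p["pixels"][:,:,::-1]
    if crop: x,y,w,h=crop; im=im[y:y+h,x:x+w]
    cv2.imwrite("pics/"+f,cv2.resize(im,None,fx=s,fy=s,interpolation=cv2.INTER_CUBIC))
def ray(p,rc):
    T=np.array(p["world_from_camera"]); d=T[:3,:3]@np.array([(rc[1]-p["cx"])/p["fx"],(rc[0]-p["cy"])/p["fy"],1.])
    return T[:3,3],d/np.linalg.norm(d)
def atz(p,rc,z):
    o,d=ray(p,rc); return o+d*(z-o[2])/d[2]
def tri(a,b):
    A=np.zeros((3,3));v=np.zeros(3)
    for o,d in (a,b):
        M=np.eye(3)-np.outer(d,d);A+=M;v+=M@o
    x=np.linalg.solve(A,v); return x,[np.linalg.norm(np.cross(x-o,d)) for o,d in (a,b)]
def proj(p,X):
    c=np.linalg.inv(np.array(p["world_from_camera"]))@np.append(X,1); return p["cy"]+p["fy"]*c[1]/c[2],p["cx"]+p["fx"]*c[0]/c[2]
E
python3 - <<'E'
from h import *
t=cams.camera("top");s=cams.camera("side")
b=np.hstack([t["pixels"],s["pixels"]])[:,:,::-1]
cv2.imwrite("pics/a.png",cv2.resize(np.vstack([t["pixels"],s["pixels"]])[:,:,::-1],(512*78//100,768*78//100)) if 0 else cv2.resize(b,(800,300)))
save(t,"t.png",None,1.5);save(s,"s.png",None,1.5)
for p in(t,s):
  print(np.round(p["world_from_camera"],3).tolist(),p["fx"])
for n in "gauge_dial tube_end fitting_mouth small_fitting_top valve_tip manifold rack sensor_mid coupling jar".split():
  for q,p in (("t",t),("s",s)):
    print(n,q,[(np.round(d["centre"]).tolist(),round(d["confidence"],2)) for d in models.landmark_of(p,n)][:4])
o=observe();print(o["position"],o["orientation"],o["contact_force"],o["opening"],o["clock"])
E
```

```text
[[0.018, -0.996, 0.084, 518.502], [-1.0, -0.019, -0.006, 58.25], [0.007, -0.084, -0.996, 943.348], [0.0, 0.0, 0.0, 1.0]] 346.698659763447
[[0.885, -0.319, 0.34, 191.392], [-0.466, -0.631, 0.62, -626.033], [0.017, -0.707, -0.707, 874.424], [0.0, 0.0, 0.0, 1.0]] 461.0114195958804
gauge_dial t [([236.0, 119.0], 0.83), ([201.0, 181.0], 0.66), ([260.0, 208.0], 0.65), ([152.0, 195.0], 0.63)]
gauge_dial s [([143.0, 257.0], 0.81), ([147.0, 216.0], 0.68), ([133.0, 165.0], 0.68), ([183.0, 176.0], 0.64)]
tube_end t [([159.0, 201.0], 0.83), ([233.0, 132.0], 0.82), ([254.0, 213.0], 0.62)]
tube_end s [([171.0, 262.0], 0.88), ([211.0, 177.0], 0.57), ([159.0, 166.0], 0.55)]
fitting_mouth t [([264.0, 273.0], 0.31), ([132.0, 350.0], 0.17)]
fitting_mouth s [([248.0, 293.0], 0.78), ([270.0, 289.0], 0.19)]
small_fitting_top t [([190.0, 293.0], 0.45)]
small_fitting_top s [([227.0, 280.0], 0.66)]
valve_tip t [([216.0, 370.0], 0.63), ([120.0, 245.0], 0.56)]
valve_tip s [([279.0, 300.0], 0.59)]
manifold t [([196.0, 322.0], 0.71), ([192.0, 292.0], 0.31)]
manifold s [([271.0, 291.0], 0.72)]
rack t [([205.0, 206.0], 0.75), ([190.0, 294.0], 0.63)]
rack s [([193.0, 221.0], 0.82), ([271.0, 289.0], 0.44)]
sensor_mid t [([208.0, 213.0], 0.64)]
sensor_mid s [([173.0, 225.0], 0.76)]
coupling t []
coupling s [([261.0, 192.0], 0.47), ([228.0, 279.0], 0.27)]
jar t [([124.0, 248.0], 0.74), ([190.0, 292.0], 0.38)]
jar s [([192.0, 314.0], 0.62)]
[ 127.0477538  -560.7537484   231.26480852] [-2.45448820e+00  1.96070349e+00  1.12792197e-04] [-0.592097   -0.36385602 -0.44519116] 85.3940657379738 1.1
```

View pics/t.png

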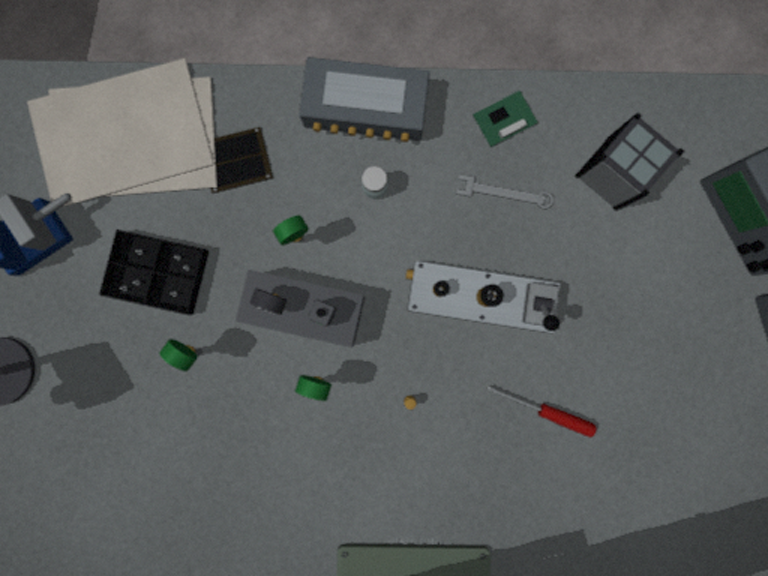

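View pics/s.png

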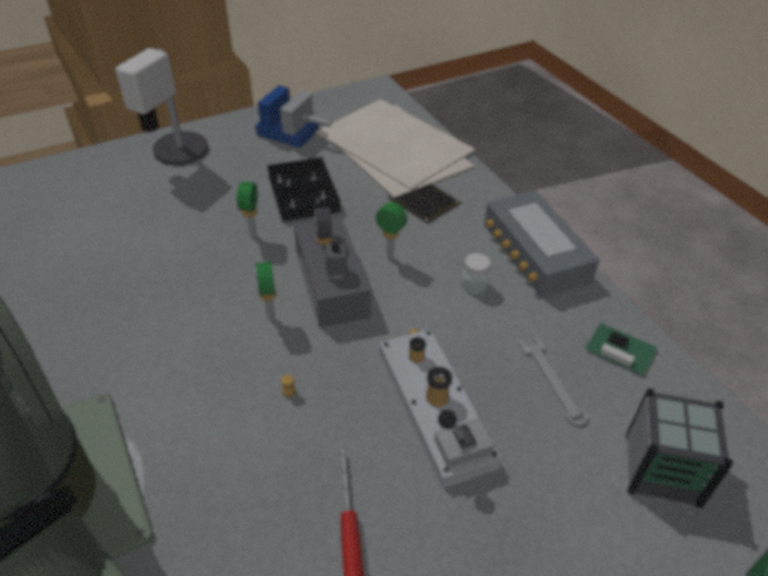

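Top view (1.5× px): the dark drum (the gauge) is at (267,300) in the rack and the sensor at (320,312). Possible confusions are the green look-alikes at (290,230), (178,355) and (313,387), plus the sensor. The larger fitting is the middle one at (490,295), the small one is at (441,288), and the valve ball is at (551,323). In the side view the gauge is at (323,222) and the larger fitting at (438,377). I'll check these in a close crop.

```bash
python3 - <<'E'
from h import *
t=cams.camera("top");s=cams.camera("side")
def c(p,x,y,w,h,k): return cv2.resize(p["pixels"][y:y+h,x:x+w,::-1],None,fx=k,fy=k,interpolation=cv2.INTER_CUBIC)
A=np.hstack([c(t,155,175,100,65,4),c(s,190,130,100,65,4)])
B=np.hstack([c(t,270,170,120,60,400/120),c(s,250,215,120,110,400/120)[:200*1]]) if 0 else np.hstack([c(t,270,165,114,85,3.5)[:297,:399],c(s,250,220,114,85,3.5)[:297,:399]])
B=cv2.resize(B,(800,298))
cv2.imwrite("pics/b.png",np.vstack([A,B]))
E
```

```text
(no output)
```

View pics/b.png

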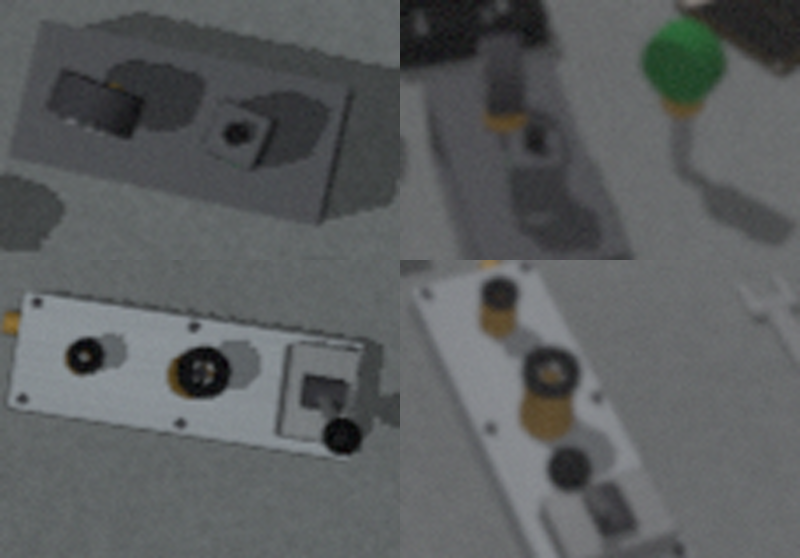

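The drum at (267,300) is dark with a white face at lower edge, and none of the greens is involved. The rack tips the drum about 20° in the image. Next I turn these pixels into positions.

```bash
python3 - <<'E'
from h import *
t=cams.camera("top");s=cams.camera("side")
P={"gauge":((200.7,179.2),(149.5,216.2),163 if 0 else 105),"mouth":((197,327.6),(251.7,293),82),"small":((192.4,294.2),(229.7,278.2),63.5),"ball":((215,367.5),(279.4,298.1),113)}
for n,(a,b,z) in P.items():
  x,e=tri(ray(t,a),ray(s,b)); print(n,x.round(1),np.round(e,1),"topz",atz(t,a,z).round(1),"sidez",atz(s,b,z).round(1))
for n in("gauge_dial","fitting_mouth","sensor_mid"):
  print(n,[(np.round(d["centre"],1).tolist(),round(d["confidence"],2)) for p in(t,s) for d in models.landmark_of(p,n)])
g=cv2.cvtColor(t["pixels"],cv2.COLOR_RGB2GRAY)[185:217,160:215]
print(g[4:28:1,2:46:1].tolist() if 0 else "")
for th in(40,45,50,55):
  m=(g<th).astype(np.uint8);n,l,st,ce=cv2.connectedComponentsWithStats(m)
  i=1+np.argmax(st[1:,4]);pts=np.argwhere(l==i)[:,::-1].astype(np.float32)
  print(th,st[i],cv2.minAreaRect(pts))
E
```

```text
gauge [548.6 243.9 100.1] [0.3 0.3] topz [548.2 242.9 105. ] sidez [546.6 238.2 105. ]
mouth [ 565.3 -121.7   76.4] [0.1 0.1] topz [ 564.9 -120.5   82. ] sidez [ 562.7 -125.3   82. ]
small [576.3 -39.8  58.6] [0.1 0.1] topz [576.1 -39.3  63.5] sidez [573.9 -43.3  63.5]
ball [ 521.6 -209.1  114.1] [0.4 0.4] topz [ 521.9 -209.7  113. ] sidez [ 521.6 -208.4  113. ]
gauge_dial [([238.8, 117.9], 0.87), ([152.5, 194.6], 0.82), ([196.4, 178.9], 0.75), ([257.3, 208.4], 0.64), ([142.1, 259.6], 0.83), ([134.4, 163.3], 0.74), ([148.6, 217.9], 0.65), ([258.5, 189.7], 0.61), ([185.2, 177.9], 0.58)]
fitting_mouth [([199.8, 331.1], 0.65), ([245.3, 293.4], 0.91)]
sensor_mid [([207.6, 214.6], 0.68), ([172.1, 225.9], 0.89)]

40 [21 12 10 12 69] ((25.688236236572266, 17.652942657470703), (7.7010321617126465, 10.738059043884277), 12.528807640075684)
45 [20 11 12 13 93] ((24.200000762939453, 17.399999618530273), (12.016654968261719, 10.75174331665039), 18.434947967529297)
50 [ 18   7  15  18 140] ((25.213483810424805, 14.758428573608398), (12.825976371765137, 17.171966552734375), 32.00538635253906)
55 [  7   5  39  20 456] ((26.286914825439453, 14.625838279724121), (18.710887908935547, 38.4644889831543), 79.99201965332031)
```

```bash
python3 -m crank '[[[-1,-0.216,-0.411,0,0,0,0],[-1,-0.216,-0.411,0,0,0,0],[-1,-0.216,-0.411,0,0,0,0],[-1,-0.216,-0.411,0,0,0,0],[-1,-0.216,-0.411,0,0,0,0],[-1,-0.216,-0.411,0,0,0,0],[-1,-0.216,-0.411,0,0,0,0],[-1,-0.691,-0.588,0,0,0,-0.5],[-1,-0.691,-0.588,0,0,0,-0.8],[-1,-0.691,-0.588,0,0,0,-1.0]]]'
```

```text
clock: 2.85
position: [491.3, -89.9, 231.5]
orientation: [-2.906, 1.193, -0.001]
contact_force: [1.1, 0.7, -0.3]
opening: 84.9
```

```bash
python3 -m crank '[[[-1,-0.193,-0.276,0,0,0,-0.2],[-1,-0.193,-0.276,0,0,0,-0.43],[-1,-0.193,-0.276,0,0,0,-0.43],[-1,-0.193,-0.276,0,0,0,-0.43],[-1,-0.193,-0.276,0,0,0,-0.43],[-1,-0.193,-0.276,0,0,0,-0.43],[-1,-0.193,-0.276,0,0,0,-0.43],[-1,-0.193,-0.276,0,0,0,-0.43]]]'
cat >> h.py <<'E'
from scipy.spatial.transform import Rotation as Ro
def togo(p,yaw=None):
    o=observe();R=Ro.from_rotvec(o["orientation"]).as_matrix();d=np.array(p)-o["position"]
    y=np.degrees(np.arctan2(R[1,0],R[0,0]))
    print("pos",np.round(o["position"],1),"yaw",round(y,2),"tilt",np.round(R[:2,2],4),"tool delta mm",(R.T@d).round(1),"wz",None if yaw is None else round(-np.radians(yaw-y),3),"F",np.round(o["contact_force"],1),"op",round(o["opening"],1),"t",round(o["clock"],2))
E
python3 - <<'E'
from h import *
togo([548,242.5,86],-20)
t=cams.camera("top");s=cams.camera("side")
def c(p,x,y,w,h,k): return cv2.resize(p["pixels"][y:y+h,x:x+w,::-1],None,fx=k,fy=k,interpolation=cv2.INTER_CUBIC)
cv2.imwrite("pics/c.png",np.hstack([c(t,130,140,130,130,3),c(s,160,80,130,130,3)]))
E
```

```text
clock: 3.85
position: [549.9, 238.8, 231.3]
orientation: [3.091, -0.557, 0.0]
contact_force: [0.3, -0.1, -0.3]
opening: 85.1
pos [549.9 238.8 231.3] yaw -20.42 tilt [-0.     -0.0005] tool delta mm [ -3.1  -2.8 145.3] wz -0.007 F [ 0.3 -0.1 -0.3] op 85.1 t 3.85
```

View pics/c.png

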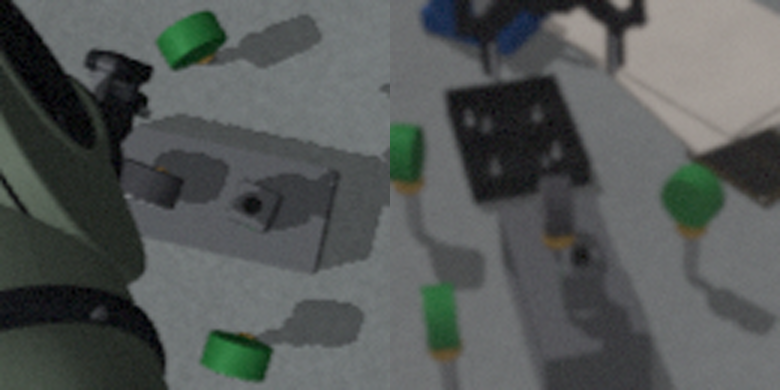

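```bash
python3 -m crank '[[[-1,-0.003,-0.003,0.05,0,0,0],[-1,-0.003,-0.003,0.1,0,0,0],[-1,-0.003,-0.003,0.13,0,0,0],[-1,-0.003,-0.003,0.145,0,0,0],[-1,-0.003,-0.003,0.145,0,0,0],[-1,-0.003,-0.003,0.145,0,0,0]]]'
python3 - <<'E'
from h import *
togo([548,242.5,86],-20)
t=cams.camera("top");s=cams.camera("side")
def c(p,x,y,w,h,k): return cv2.resize(p["pixels"][y:y+h,x:x+w,::-1],None,fx=k,fy=k,interpolation=cv2.INTER_CUBIC)
cv2.imwrite("pics/d.png",np.hstack([c(t,130,150,100,100,4),c(s,170,95,100,100,4)]))
E
```

```text
clock: 4.7
position: [548.6, 243.8, 87.6]
orientation: [-3.091, 0.556, -0.002]
contact_force: [-0.7, 0.4, -0.1]
opening: 85.7
pos [548.6 243.8  87.6] yaw -20.39 tilt [0.0015 0.0008] tool delta mm [-0.2  1.4  1.6] wz -0.007 F [-0.7  0.4 -0.1] op 85.7 t 4.7
```

View pics/d.png

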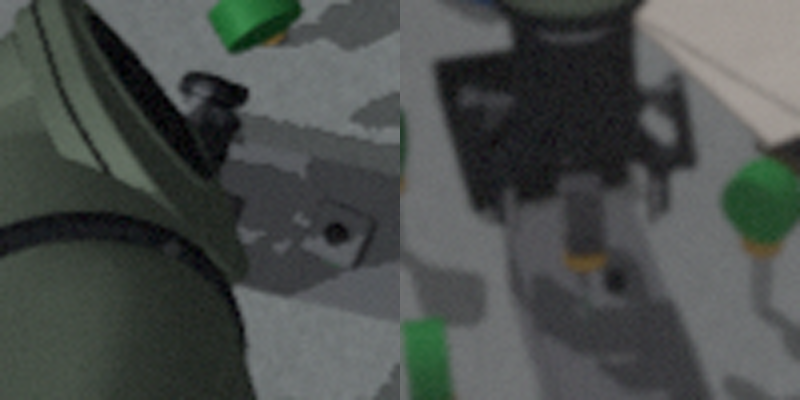

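The side crop shows the drum centred between the fingers (fingers at columns 510 and 655, drum at 585). Closing now.

```bash
python3 -m crank '[[[0.2,0,0,0,0,0,0],[0.6,0,0,0,0,0,0],[1,0,0,0,0,0,0],[1,0,0,0,0,0,0],[1,0,0,0,0,0,0],[1,0,0,0,0,0,0],[1,0,0,0,0,0,0]]]' 60
python3 - <<'E'
from h import *
togo([548,242.5,86],-20)
E
```

```text
clock: 5.68
position: [548.1, 243.7, 86.5]
orientation: [-3.092, 0.556, -0.0]
contact_force: [-1.1, -0.4, 5.5]
opening: 25.7
pos [548.1 243.7  86.5] yaw -20.37 tilt [0.0002 0.0001] tool delta mm [0.3 1.1 0.5] wz -0.007 F [-1.1 -0.4  5.5] op 25.7 t 5.67
```

```bash
python3 -m crank '[[[1,0,0,-0.02,0,0,0],[1,0,0,-0.05,0,0,0],[1,0,0,-0.09,0,0,0],[1,0,0,-0.13,0,0,0],[1,0,0,-0.14,0,0,0],[1,0,0,-0.14,0,0,0]]]'
python3 - <<'E'
from h import *
togo([565,-122,226],-7.6)
s=cams.camera("side")
save(s,"e.png",(170,60,110,110),5)
E
```

```text
clock: 6.42
position: [548.0, 243.5, 226.0]
orientation: [3.092, -0.556, -0.0]
contact_force: [-0.3, 0.3, -3.4]
opening: 25.2
pos [548.  243.5 226. ] yaw -20.37 tilt [-0.0002 -0.0001] tool delta mm [143.2 336.7  -0. ] wz -0.223 F [-0.3  0.3 -3.4] op 25.2 t 6.42
```

View pics/e.png

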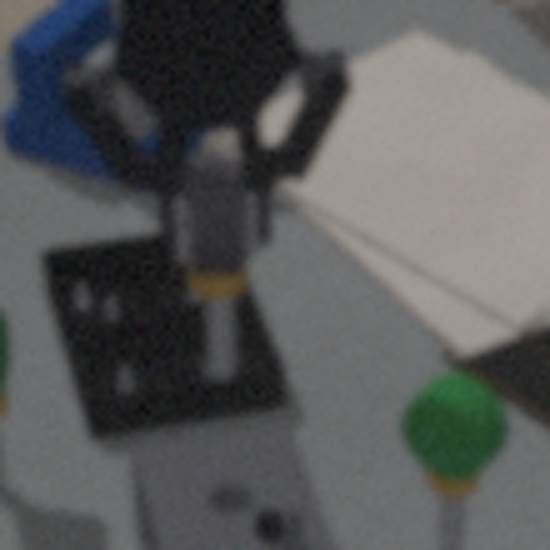

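```bash
python3 -m crank '[[[1,0.02,0.05,0,0,0,0],[1,0.04,0.1,0,0,0,0],[1,0.063,0.15,0,0,0,0],[1,0.085,0.2,0,0,0,0],[1,0.106,0.25,0,0,0,0],[1,0.128,0.3,0,0,0,0],[1,0.143,0.337,0,0,0,0],[1,0.143,0.337,0,0,0,0],[1,0.143,0.337,0,0,0,0],[1,0.143,0.337,0,0,0,0]]]'
python3 - <<'E'
from h import *
togo([565,-122,226])
t=cams.camera("top");s=cams.camera("side")
def c(p,x,y,w,h,k): return cv2.resize(p["pixels"][y:y+h,x:x+w,::-1],None,fx=k,fy=k,interpolation=cv2.INTER_CUBIC)
cv2.imwrite("pics/f.png",np.hstack([c(t,280,140,100,100,4),c(s,240,170,100,100,4)]))
for n in("tube_end","fitting_mouth"):
  print(n,[(np.round(d["centre"],1).tolist(),round(d["confidence"],2)) for p in(t,s) for d in models.landmark_of(p,n)])
o=observe()["position"]
print("expected tip px",proj(t,o+[0,0,-76]),proj(s,o+[0,0,-76]))
E
```

```text
clock: 7.72
position: [564.8, -120.9, 225.9]
orientation: [-3.092, 0.553, 0.001]
contact_force: [-1.0, 0.5, -2.3]
opening: 25.2
pos [ 564.8 -120.9  225.9] yaw -20.29 tilt [-0.0006  0.0006] tool delta mm [ 0.6  0.9 -0.1] wz None F [-1.   0.5 -2.3] op 25.2 t 7.72
tube_end [([232.4, 130.7], 0.95), ([163.0, 201.2], 0.76), ([194.8, 330.0], 0.64), ([256.6, 215.0], 0.59), ([213.7, 180.9], 0.81), ([172.2, 258.6], 0.74), ([157.3, 168.5], 0.68), ([230.0, 293.4], 0.6)]
fitting_mouth [([196.6, 329.0], 0.43), ([198.3, 322.0], 0.16), ([248.1, 292.8], 0.9)]
expected tip px (np.float64(195.56635291577192), np.float64(334.3310155629597)) (np.float64(229.67751446482163), np.float64(295.47724816331197))
```

View pics/f.png

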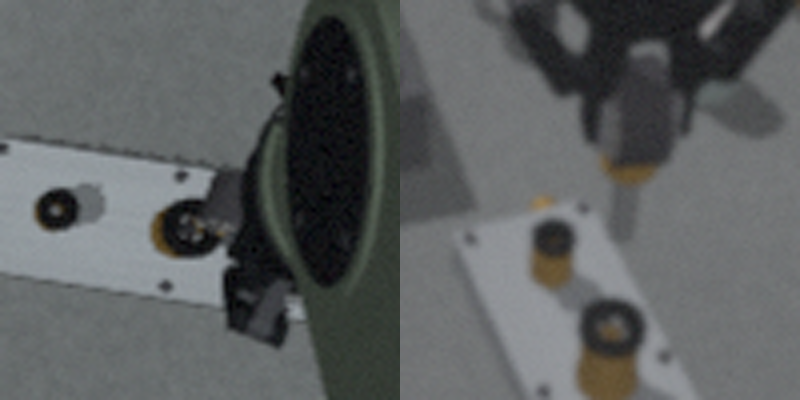

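```bash
python3 -m crank '[[[1,0.001,0.001,0.015,0,0,0],[1,0.001,0.001,0.03,0,0,0],[1,0.001,0.001,0.045,0,0,0],[1,0.001,0.001,0.053,0,0,0],[1,0.001,0.001,0.053,0,0,0],[1,0.001,0.001,0.053,0,0,0]]]'
python3 - <<'E'
from h import *
togo([565,-122,226])
t=cams.camera("top");s=cams.camera("side")
def c(p,x,y,w,h,k): return cv2.resize(p["pixels"][y:y+h,x:x+w,::-1],None,fx=k,fy=k,interpolation=cv2.INTER_CUBIC)
cv2.imwrite("pics/g.png",np.hstack([c(t,305,170,50,50,8),c(s,268,210,50,50,8)]))
o=observe()["position"]
print("expected tip px",proj(t,o+[0,0,-76]),proj(s,o+[0,0,-76]))
print("expected mouth",proj(t,[565,-122,82]),proj(s,[565,-122,82]))
E
```

```text
clock: 8.78
position: [565.6, -123.4, 173.7]
orientation: [-3.092, 0.556, -0.001]
contact_force: [0.4, 0.2, -2.3]
opening: 25.4
pos [ 565.6 -123.4  173.7] yaw -20.37 tilt [ 0.0006 -0.    ] tool delta mm [ -1.   -1.1 -52.3] wz None F [ 0.4  0.2 -2.3] op 25.4 t 8.78
expected tip px (np.float64(196.4249439473024), np.float64(330.1067496079096)) (np.float64(246.03080175156651), np.float64(294.24817030039014))
expected mouth (np.float64(196.98886822927463), np.float64(328.1899770201536)) (np.float64(250.23891622134374), np.float64(293.1159504318285))
```

View pics/g.png

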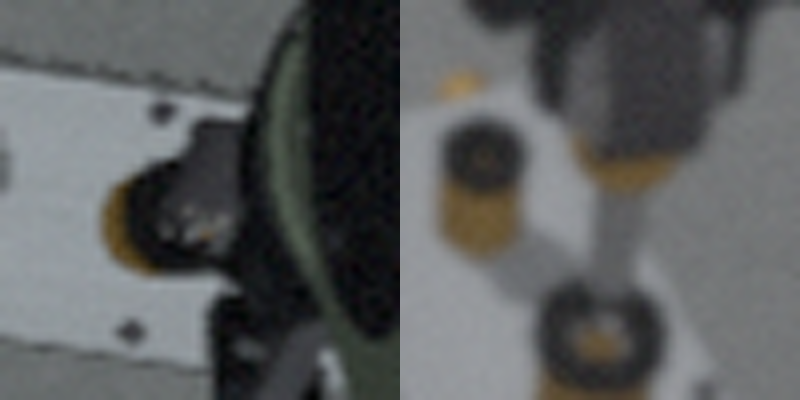

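The side view puts the tip at (294.5,245.9) against an expected (294.2,246.0), so the held gauge agrees with the arm. The mouth is within about 1 mm of the tube's line. Next I centre it and enter the funnel gently.

```bash
python3 -m crank '[[[1,-0.001,0,0.006,0,0,0],[1,-0.001,0,0.012,0,0,0],[1,-0.001,0,0.015,0,0,0],[1,-0.001,0,0.018,0,0,0],[1,-0.001,0,0.020,0,0,0],[1,-0.001,0,0.020,0,0,0]]]'
python3 - <<'E'
from h import *
togo([564.5,-123,150])
E
```

```text
clock: 9.62
position: [564.5, -123.0, 153.2]
orientation: [-3.092, 0.555, 0.0]
contact_force: [0.2, 0.0, -2.9]
opening: 25.5
pos [ 564.5 -123.   153.2] yaw -20.37 tilt [-0.0001  0.0001] tool delta mm [ 0.  -0.   3.2] wz None F [ 0.2  0.  -2.9] op 25.5 t 9.62
```

```bash
python3 -m crank '[[[1,0,0,0.0015,0,0,0],[1,0,0,0.003,0,0,0],[1,0,0,0.0045,0,0,0],[1,0,0,0.006,0,0,0],[1,0,0,0.006,0,0,0]]]'
```

```text
clock: 10.25
position: [565.0, -122.8, 147.4]
orientation: [-3.092, 0.555, -0.002]
contact_force: [4.0, 1.7, -3.1]
opening: 25.0
```

```bash
python3 -m crank '[[[1,0.0008,-0.0007,0,0,0,0],[1,0.0008,-0.0007,0,0,0,0],[1,0.0008,-0.0007,0.001,0,0,0],[1,0.0008,-0.0007,0.0025,0,0,0],[1,0.0008,-0.0007,0.004,0,0,0],[1,0.0008,-0.0007,0.004,0,0,0]]]'
```

```text
clock: 11.0
position: [565.6, -122.8, 143.4]
orientation: [3.092, -0.556, 0.001]
contact_force: [2.4, -0.6, -0.8]
opening: 25.6
```

```bash
python3 -m crank '[[[1,0.0005,0,0.0015,0,0,0],[1,0.0005,0,0.003,0,0,0],[1,0.0005,0,0.0045,0,0,0],[1,0.0005,0,0.006,0,0,0]]]'; python3 -m crank '[[[1,0,0,0,0,0,0],[1,0,0,0,0,0,0]]]'
```

```text
clock: 11.5
position: [565.9, -122.8, 137.4]
orientation: [-3.092, 0.556, 0.0]
contact_force: [-0.5, 0.5, 5.8]
opening: 25.2
clock: 11.75
position: [565.8, -122.8, 137.1]
orientation: [-3.092, 0.556, 0.001]
contact_force: [1.2, 0.1, -3.1]
opening: 25.2
```

```bash
python3 -m crank '[[[1,0,0,0.001,0,0,0],[1,0,0,0.002,0,0,0],[1,0,0,0.003,0,0,0]]]'; python3 -m crank '[[[1,0,0,0.001,0,0,0],[1,0,0,0.002,0,0,0],[1,0,0,0.003,0,0,0]]]'; python3 -m crank '[[[1,0,0,0,0,0,0],[1,0,0,0,0,0,0]]]'
```

```text
clock: 12.12
position: [566.0, -122.8, 134.5]
orientation: [-3.092, 0.556, -0.0]
contact_force: [0.2, 0.6, 5.9]
opening: 25.3
clock: 12.5
position: [566.2, -122.8, 132.1]
orientation: [-3.092, 0.556, -0.001]
contact_force: [-4.2, 1.2, 25.4]
opening: 25.5
clock: 12.75
position: [566.1, -122.8, 132.2]
orientation: [-3.092, 0.556, -0.001]
contact_force: [-3.3, 1.0, 16.3]
opening: 25.4
```

```bash
python3 -m crank '[[[1,-0.0005,0,0,0,0,0],[1,-0.0005,0,0,0,0,0],[1,-0.0005,0,0,0,0,0],[1,-0.0005,0,0,0,0,0]]]'; python3 -m crank '[[[1,0,0,0.0007,0,0,0],[1,0,0,0.0007,0,0,0],[1,0,0,0.0007,0,0,0],[1,0,0,0.0007,0,0,0]]]';  python3 - <<'E'
from h import *
togo([564.5,-123,150])
E
```

```text
clock: 13.25
position: [565.9, -122.7, 132.2]
orientation: [3.092, -0.556, 0.003]
contact_force: [-0.8, -0.7, 14.3]
opening: 25.4
clock: 13.75
position: [566.1, -122.7, 132.0]
orientation: [3.092, -0.556, 0.003]
contact_force: [-2.2, 1.0, 24.2]
opening: 25.5
pos [ 566.1 -122.7  132. ] yaw -20.37 tilt [ 0.002  -0.0004] tool delta mm [ -1.3   0.8 -18. ] wz None F [-2.2  1.  24.2] op 25.5 t 13.75
```

It held about 17 N with the arm halted, where the grip gives under 7 N. A further 0.7 mm commanded raised the force by 10 N with only 0.2 mm of movement. That is the hard stop, about 26 mm below the mouth. I'll ease off and take a look before letting go.

```bash
python3 -m crank '[[[1,0,0,-0.0007,0,0,0],[1,0,0,-0.0007,0,0,0],[1,0,0,-0.0007,0,0,0],[1,0,0,-0.0007,0,0,0]]]';  python3 - <<'E'
from h import *
s=cams.camera("side")
save(s,"i.png",(250,195,85,85),7)
o=observe()["position"]
for n,z in(("flange bottom",-18),("tip",-76)): print(n,proj(s,o+[0,0,z]))
print(proj(s,[565.5,-122.6,82]))
E
```

```text
clock: 14.25
position: [566.0, -122.7, 132.1]
orientation: [3.092, -0.556, 0.002]
contact_force: [-0.3, -0.2, 13.4]
opening: 25.3
flange bottom (np.float64(240.9101290019113), np.float64(294.81147560365855))
tip (np.float64(257.5751799337269), np.float64(292.77636695182593))
(np.float64(250.35140032489585), np.float64(293.4565899517121))
```

View pics/i.png

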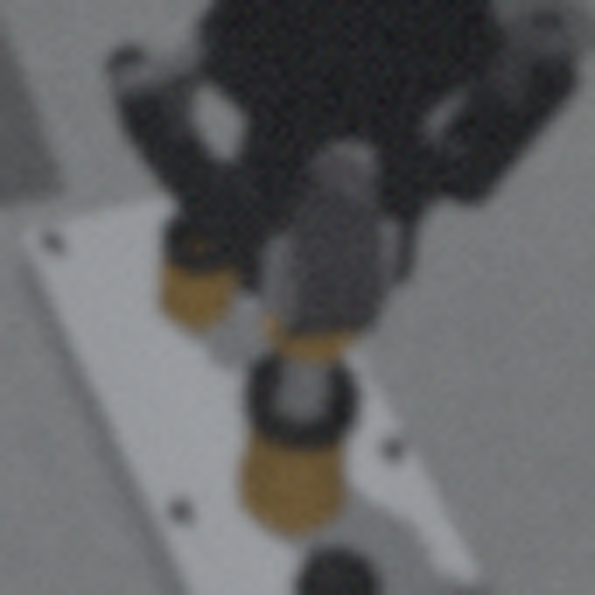

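```bash
python3 -m crank '[[[0.3,0,0,0,0,0,0],[0.1,0,0,0,0,0,0],[0.0,0,0,0,0,0,0],[-0.2,0,0,0,0,0,0],[-0.2,0,0,0,0,0,0]]]';  python3 - <<'E'
from h import *
togo([564.5,-123,150])
s=cams.camera("side")
save(s,"j.png",(250,195,85,85),7)
E
```

```text
clock: 14.92
position: [565.4, -122.6, 131.3]
orientation: [-3.092, 0.556, 0.0]
contact_force: [-0.3, 1.0, -0.0]
opening: 51.3
pos [ 565.4 -122.6  131.3] yaw -20.38 tilt [-0.0001  0.0001] tool delta mm [ -0.8   0.7 -18.7] wz None F [-0.3  1.  -0. ] op 51.3 t 14.93
```

View pics/j.png

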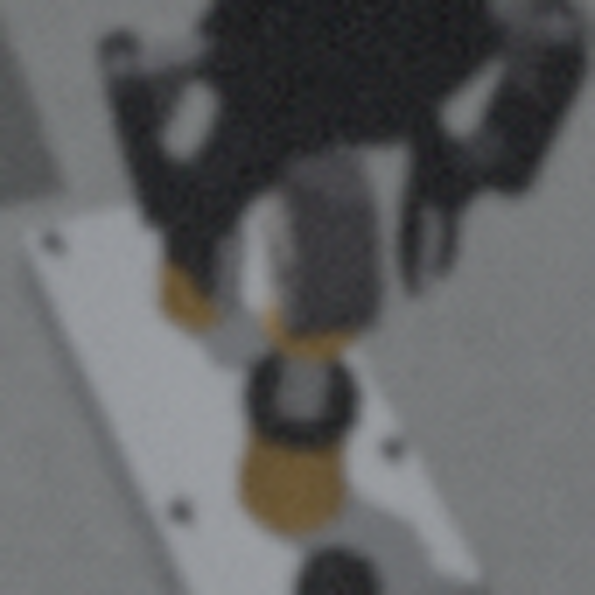

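The flange is unchanged on release (bottom edge at (310,360)), and the gauge stands upright. Retreating straight up, then going round to the lever's -x side with the fingers shut.

```bash
python3 -m crank '[[[-0.3,0,0,-0.01,0,0,0],[-0.3,0,0,-0.04,0,0,0],[-0.3,0,0,-0.08,0,0,0],[-0.3,0,0,-0.12,0,0,0],[-0.3,0,0,-0.13,0,0,0],[1,0,0,-0.13,0,0,0],[1,0,0,-0.13,0,0,0]]]';  python3 - <<'E'
from h import *
togo([475,-206,261],-7.6)
E
```

```text
clock: 15.85
position: [565.1, -122.6, 260.3]
orientation: [-3.092, 0.555, 0.003]
contact_force: [-0.3, 0.1, -0.7]
opening: 20.1
pos [ 565.1 -122.6  260.3] yaw -20.37 tilt [-0.0016  0.0004] tool delta mm [-55.4 109.6  -0.6] wz -0.223 F [-0.3  0.1 -0.7] op 20.1 t 15.85
```

```bash
python3 -m crank '[[[1,-0.02,0.04,0,0,0,-0.1],[1,-0.04,0.08,0,0,0,-0.22],[1,-0.055,0.11,0,0,0,-0.22],[1,-0.055,0.11,0,0,0,-0.22],[1,-0.055,0.11,0.05,0,0,-0.22],[1,-0.055,0.11,0.1,0,0,-0.22],[1,-0.055,0.11,0.14,0,0,-0.22],[1,-0.055,0.11,0.155,0,0,-0.22],[1,-0.055,0.11,0.155,0,0,-0.22],[1,-0.055,0.11,0.155,0,0,-0.22]]]';  python3 - <<'E'
from h import *
togo([475,-206,105],-7.6)
t=cams.camera("top");s=cams.camera("side")
def c(p,x,y,w,h,k): return cv2.resize(p["pixels"][y:y+h,x:x+w,::-1],None,fx=k,fy=k,interpolation=cv2.INTER_CUBIC)
cv2.imwrite("pics/k.png",np.hstack([c(t,300,165,100,100,4),c(s,240,210,100,100,4)]))
E
```

```text
clock: 17.1
position: [476.3, -206.6, 107.5]
orientation: [3.134, -0.213, 0.002]
contact_force: [0.2, -0.1, -0.1]
opening: 0.4
pos [ 476.3 -206.6  107.5] yaw -7.76 tilt [ 0.0016 -0.0004] tool delta mm [-1.3 -0.5  2.5] wz -0.003 F [ 0.2 -0.1 -0.1] op 0.4 t 17.1
```

View pics/k.png

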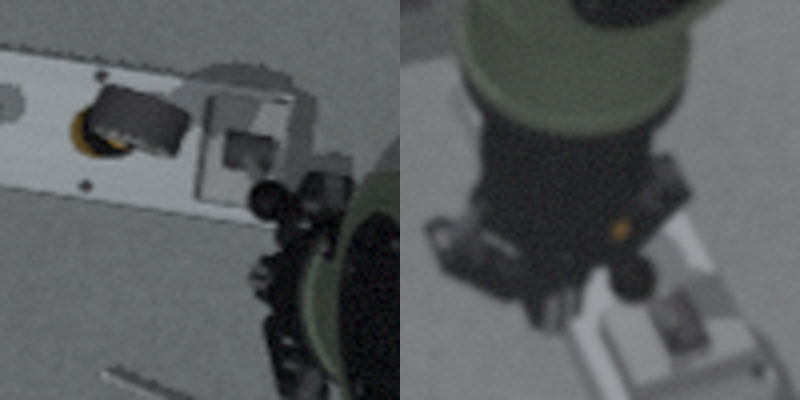

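The view shows the shut fingers just to the lever's -x side, in line with the ball (top crop (268,200)). Now I push along tool +x.

```bash
python3 -m crank '[[[1,0.008,0,0.001,0,0,0],[1,0.016,0,0.001,0,0,0],[1,0.024,0,0.001,0,0,0],[1,0.031,0,0.001,0,0,0],[1,0.038,0,0.001,0,0,0],[1,0.045,0,0.001,0,0,0],[1,0.052,0,0.001,0,0,0],[1,0.059,0,0.001,0,0,0],[1,0.065,0,0.001,0,0,0],[1,0.070,0,0.001,0,0,0]]]'; python3 -m crank '[[[1,0.002,0,0,0,0,0],[1,0.004,0,0,0,0,0],[1,0.006,0,0,0,0,0],[1,0.008,0,0,0,0,0]]]'
```

```text
clock: 18.45
position: [545.3, -216.1, 105.2]
orientation: [-3.134, 0.213, 0.0]
contact_force: [-1.4, 0.2, -0.8]
opening: -0.3
clock: 18.95
position: [553.0, -217.1, 105.3]
orientation: [-3.134, 0.213, 0.0]
contact_force: [-1.6, -0.2, -1.2]
opening: -0.1
```

```bash
python3 -m crank '[[[1,0.001,0,0,0,0,0],[1,0.002,0,0,0,0,0],[1,0.003,0,0,0,0,0],[1,0.004,0,0,0,0,0]]]'; python3 -m crank '[[[1,0.001,0,0,0,0,0],[1,0.002,0,0,0,0,0],[1,0.003,0,0,0,0,0]]]'
```

```text
clock: 19.45
position: [556.9, -217.6, 105.3]
orientation: [-3.134, 0.213, -0.0]
contact_force: [-1.3, -0.5, 0.4]
opening: -0.1
clock: 19.82
position: [559.9, -218.1, 105.3]
orientation: [-3.134, 0.213, -0.0]
contact_force: [-1.4, 1.6, -1.2]
opening: 0.1
```

```bash
python3 -m crank '[[[1,0.001,0,0,0,0,0],[1,0.002,0,0,0,0,0],[1,0.003,0,0,0,0,0]]]'; python3 -m crank '[[[1,0.001,0,0,0,0,0],[1,0.002,0,0,0,0,0]]]';python3 -m crank '[[[1,0.001,0,0,0,0,0],[1,0.002,0,0,0,0,0]]]'
```

```text
clock: 20.2
position: [561.5, -218.4, 105.0]
orientation: [-3.134, 0.213, 0.005]
contact_force: [-11.9, 1.8, 3.8]
opening: -0.2
clock: 20.45
position: [562.1, -218.5, 104.7]
orientation: [-3.134, 0.213, 0.01]
contact_force: [-21.8, 4.7, 6.6]
opening: 0.1
clock: 20.7
position: [562.6, -218.7, 104.5]
orientation: [-3.134, 0.213, 0.016]
contact_force: [-30.6, 6.5, 12.3]
opening: -0.4
```

End stop felt. Now I back off, lift clear and look.

```bash
python3 -m crank '[[[1,-0.005,0,0,0,0,0],[1,-0.02,0,0,0,0,0],[1,-0.05,0,0,0,0,0],[1,-0.08,0,0,0,0,0],[1,-0.11,0,-0.02,0,0,0],[1,-0.11,0,-0.07,0,0,0],[1,-0.14,0,-0.12,0,0,0],[1,-0.14,0.04,-0.15,0,0,0],[1,-0.14,0.09,-0.15,0,0,0],[1,-0.14,0.13,-0.15,0,0,0]]]'; python3 - <<'E'
from h import *
togo([475,-206,105],-7.6)
t=cams.camera("top");s=cams.camera("side")
def c(p,x,y,w,h,k): return cv2.resize(p["pixels"][y:y+h,x:x+w,::-1],None,fx=k,fy=k,interpolation=cv2.INTER_CUBIC)
cv2.imwrite("pics/l.png",np.hstack([c(t,280,145,114,114,3.5),c(s,240,200,114,114,3.5)]))
E
```

```text
clock: 21.95
position: [410.2, -331.0, 255.9]
orientation: [3.133, -0.214, 0.002]
contact_force: [0.4, 0.1, -0.7]
opening: 0.1
pos [ 410.2 -331.   255.9] yaw -7.81 tilt [ 0.0012 -0.001 ] tool delta mm [  47.  -132.7  150.8] wz -0.004 F [ 0.4  0.1 -0.7] op 0.1 t 21.95
```

View pics/l.png

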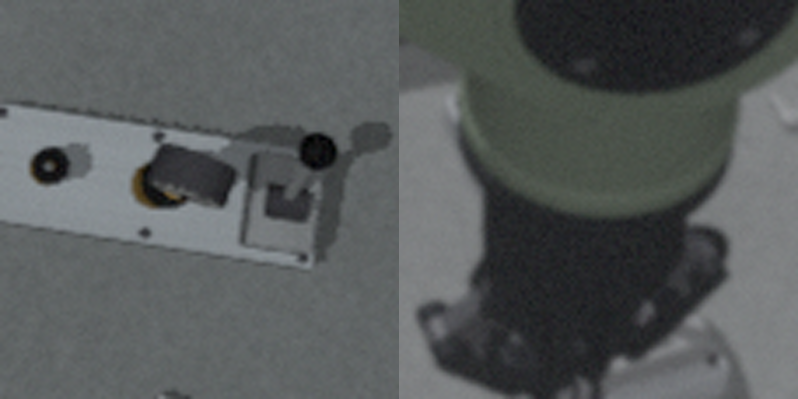

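```bash
python3 - <<'E'
from h import *
t=cams.camera("top")
print("ball",atz(t,(188.4,370.9),113).round(1),"drum expected px",[np.round(proj(t,[565.5,-122.6,z]),1).tolist() for z in(145,150,155,165)])
print([(np.round(d["centre"],1).tolist(),round(d["confidence"],2)) for d in models.landmark_of(t,"sensor_mid")])
E
```

```text
ball [ 585.9 -218.4  113. ] drum expected px [[195.4, 334.2], [195.3, 334.6], [195.2, 335.1], [194.9, 336.2]]
[([206.7, 212.1], 0.68)]
```

```bash
python3 -c "
from rig import arm
print(arm.finish_job())"
```

```text
the job is handed in; nothing more can be done
None
```

I pushed the gauge into the larger fitting until it met a hard stop, let go of it, swung the valve lever fully open, and handed the job in after about 22 s of the 72 s. The hand-in gives no verdict.

- **Gauge:** The push met a rigid stop about 26 mm below the mouth. It held about 17 N with the arm halted, where the grip alone gives under 7 N. The highest force I read was about 28 N with the gauge's weight allowed for, though I only had readings at the end of each move. The gauge stayed upright and at the same height when I let go.
- **Lever:** I pushed it until it met its end stop, reading about 31 N along the push when I backed off. The last picture puts the ball within about 2 mm of its fully open position.
- **Sensor and gripper:** The sensor network's reading in the top view moved by about 2.5 pixels (about 6 mm), which I took as noise. The gripper is well clear of everything.
- **Not confirmed:** The stop was identified by force, with only a coarse height check from the pictures. They agree to within a few millimetres; the side view showed the flange about one pixel (up to 4 mm) lower than expected. The coupling, jar, screwdriver and wrench were never near the arm's path, but I did not measure them again at the end.

I viewed 12 pictures, two over the budget.

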